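# Load the jar dryer and vent it at the sprung hatch

## Task

Slide the tray of rinsed jars fully home into the drying cabinet, all jars standing in it. Then vent the damp air: by its handle, lift the sprung roof hatch clearly past its balance point, and ease it back to part open, just below that point (a few degrees short of where the spring takes over), never letting it fly up or drop. Finish while still holding the hatch there in the gripper, at rest, and leave everything else on the bench alone.

Things in the scene. Friction and masses are not known exactly. Their poses are not given: they have to be found in the camera images.
- cabinet: White bench-top drying cabinet, 260 deep x 300 wide x 155 high mm, fixed, its front looking to the robot's right. Origin: on the bench under the middle of its mouth, in the plane of its front face; x points level into the cabinet, the way the tray goes in; y left seen looking in, z up. Heater box with dial at y -190 to -110. The roof is at z 155; in front of the hinge it is all hatch.
- mouth (a point): Middle of the mouth's sill (cabinet frame 0, 0, 35 mm). The mouth is 196 wide, 80 high. The floor, at z 35 in the cabinet's frame, runs out in front as a level steel loading shelf (x -205 to 0, y -118 to 118). Inside, two 15 mm high guides funnel the tray to the middle, with 4 mm play either side from x 40 on.
- tray: Aluminium drawer tray on the loading shelf, pan 160 (x) x 164 (y) x 25 mm with 4 compartments; with jars 0.5 to 0.75 kg. Origin: centre of the pan's underside; x points to the edge that goes in first, z up. At x -80 to -84 its front plate, 212 wide, z 2 to 94. Fully home the plate lies on the cabinet's front face and the origin is at x 80, y 0, z 35 mm in the cabinet's frame.
- tray_grip (a point): Point to pinch (along the tray's y) on the tray's black stub handle, which sticks out from the front plate away from the cabinet: 16 wide (y) x 18 high, from x -84 to -164 mm in the tray's frame, its axis at z 45. This point is at x -145, y 0, z 45 mm in the tray's frame.
- hatch (a joint): Angle of the roof hatch in rad: 0 shut, grows as its front edge rises, stop at 1.35. Steel lid 195 x 200 x 16 mm, 0.9 kg, on a spring hinge. Balance point at 0.80 rad (46 degrees): below it the lid falls shut by itself, above it the spring carries it up to the stop. Force at the handle: 1.8 N up from shut, 0.4 N up at 0.70, 2.3 N down near the stop. Next to no friction.
- hatch_hinge (a point): Middle of the hatch's hinge pin across the rear of the roof, at x 217, y 0, z 157 mm in the cabinet's frame; the pin runs along the cabinet's y.
- hatch_grip (a point): Middle of the hatch's handle: a round black bar 12 mm thick, 100 mm long along the cabinet's y, on two posts at its ends, its axis 36 mm above the lid's top face. It moves with the lid; shut, it lies 165 mm in front of the hinge pin and 52 mm above it (x 52, y 0, z 209 mm in the cabinet's frame).
- jar0: Rinsed, empty glass jar standing mouth down in a compartment of the tray, 46 mm across, 58 high, 70 g. Origin: centre of its underside.
- jar1: Rinsed, empty glass jar standing mouth down in a compartment of the tray, 46 mm across, 58 high, 70 g. Origin: centre of its underside.
- jar2: Rinsed, empty glass jar standing mouth down in a compartment of the tray, 46 mm across, 58 high, 70 g. Origin: centre of its underside.
- jar3: Rinsed, empty glass jar standing mouth down in a compartment of the tray, 46 mm across, 58 high, 70 g. Origin: centre of its underside.
- amber_bottle: Amber bottle, 66 across, 165 high mm; a bystander on the bench, to be left alone. Origin: centre of its underside.
- white_bottle: White bottle, 54 across, 150 high mm; a bystander on the bench, to be left alone. Origin: centre of its underside.
- cream_jar: Glass jar with black cap, 64 across, 60 high mm; a bystander on the bench, to be left alone. Origin: centre of its underside.
- jar_cap: Loose white jar cap, 52 across, 14 high mm; a bystander on the roof of the cabinet's heater box, to be left alone. Origin: centre of its underside.
- blister_pack: Blister pack 60 x 100 x 7 mm; a bystander on the bench, to be left alone. Origin: centre of its underside.
- marker: Marker pen lying down, 130 long, 13 thick mm; a bystander on the bench, to be left alone. Origin: centre of its underside.
- herb_pouch: Brown paper pouch, 95 wide, 45 deep, 160 high mm; a bystander on the bench, to be left alone. Origin: centre of its underside.

How it is judged:
On the way, in this order (a step that is already met when the one before it is completed fails the run):
1. the tray with its jars is fully home in the cabinet (x of tray in the frame of cabinet above 0.075 m and y of tray in the frame of cabinet between -0.008 and 0.008 m and z of tray in the frame of cabinet between 0.03 and 0.041 m and angle between the x axis of tray and the x axis of cabinet, either way round below 0.06 rad and x of jar0 in the frame of tray between -0.075 and 0.075 m and y of jar0 in the frame of tray between -0.077 and 0.077 m and z of each of jar0, jar1, jar2, jar3 in the frame of tray below 0.012 m and angle between each of jar0, jar1, jar2, jar3's own z axis and vertical below 0.25 rad and x of jar1 in the frame of tray between -0.075 and 0.075 m and y of jar1 in the frame of tray between -0.077 and 0.077 m and x of jar2 in the frame of tray between -0.075 and 0.075 m and y of jar2 in the frame of tray between -0.077 and 0.077 m and x of jar3 in the frame of tray between -0.075 and 0.075 m and y of jar3 in the frame of tray between -0.077 and 0.077 m), for 0.2 s.
2. with the tray home, the hatch is past its balance point, in the gripper's hold (value of joint hatch above 0.85 rad and contact force between the fingers and hatch above 0.1 N and x of tray in the frame of cabinet above 0.075 m and y of tray in the frame of cabinet between -0.008 and 0.008 m and z of tray in the frame of cabinet between 0.03 and 0.041 m and angle between the x axis of tray and the x axis of cabinet, either way round below 0.06 rad), for 0.2 s.
At the end, for the whole second after the job is handed in: Tray home: front plate within 5 mm of touching the cabinet, 8 mm of the middle, straight within 0.06 rad; the four jars upright in it; the fingers hold the hatch at rest (below 0.1 rad/s) between 0.58 and 0.775 rad, just below its balance point of 0.80 rad (all of step 1 and value of joint hatch between 0.58 and 0.775 rad and velocity of joint hatch between -0.1 and 0.1 rad/s and contact force between the fingers and hatch above 0.1 N); the arm keeps its last pose, push and grip.
It fails at once if the hatch flies up or drops (faster than 2 rad/s) (velocity of joint hatch above 2 rad/s or velocity of joint hatch below -2 rad/s).
It fails at once if a jar tips over or leaves the tray (angle between any of jar0, jar1, jar2, jar3's own z axis and vertical above 0.6 rad or horizontal distance between any of jar0, jar1, jar2, jar3 and tray above 0.1 m).
It fails at once if a bystander is pushed more than 30 mm or knocked over (distance of any of amber_bottle, white_bottle, cream_jar, jar_cap, blister_pack, marker, herb_pouch from where it was at the start of the episode above 0.03 m or angle between any of amber_bottle, white_bottle, cream_jar, jar_cap, blister_pack, marker, herb_pouch's own z axis and vertical above 0.5 rad).
It also fails if it takes over 51 s, if anything falls off the work surface, if the arm or the gripper's body presses on something with over 40 N, if the wrist force passes 120 N, or if a joint passes its speed limit or range.

## Robot

A 6-joint arm with a two-finger parallel gripper is mounted at the origin on the work surface. World frame = base frame: x ahead of the robot, y to its left, z up, the work surface at z = 0. Lengths are in m, angles in rad, forces in N, time in s.
With the tool pointing down it reaches from about 0.3 to 0.775 m from the base axis. Payload 14.6 kg.
Tool frame: the origin (TCP) lies at the very end of the fingers, on their centre line; the grasp point (between the pads) lies 19 mm behind it (ctrl.grasp_offset is the distance from the TCP to the grasp point, in m); z points along the fingers, y is the line along which they close (so a half turn about z gives the same grasp; the last joint's range is limited). The gripper opens to 94 mm and grips with 3 to 60 N. Pads are 16 mm wide; open, the fingers measure 119 mm over their backs; the gripper's body (75 mm by 177 mm) begins 78 mm behind the grasp point.
Start: joints at [1.044, 0.3, 1.521, -0, 1.321, -0.067], TCP at [0.244, 0.493, 0.205] pointing down, gripper open.
Joint ranges: [-3.03, 3.03], [-0.79, 2.21], [0.23, 2.52], [-1.04, 4.18], [0, 3.07], [-2.55, 2.55]. Speed limits (rad/s): [2.22, 2.22, 2.57, 3.14, 3.14, 3.14].

## Interface

Orientations are given as [roll, pitch, yaw] about the fixed x, y, z axes, in that order (R = Rz(yaw) Ry(pitch) Rx(roll)).
In Python, from station import ctrl gives the robot as it stands.
- The arm moves only by the tool step_arm, never from a script. Its argument "plan" is a list that holds one entry, the list of rows, each a list of 6 numbers: the shift along the tool's x, y, z in units of 30 mm (1.0 is 30 mm), then the turn, a rotation vector about the tool's x, y, z in units of 6 degrees (1.0 is 6 degrees). In form: [[[dx, dy, dz, wx, wy, wz], ...]]. A call has 1 to 8 rows; each row is the pose to reach, as a shift and turn from the pose commanded when the call began, along the tool's axes at that moment; what a row does not reach only later rows make up. A row lasts 1/12 s, in which the tool goes at most 41.7 mm and 7.16 degrees, less where a joint would pass 70% of its speed; a pose out of reach is approached as far as the arm can. A call with a gripper value outside its range is refused whole. "grip" is the opening, from 0 (shut) to 1 (fully open), set as the call begins (left out, the last holds). The fingers move at their own pace and stop on an object; "squeeze" is the grip in N (left out, the last holds). Time passes only in rows, so rows that repeat a pose let the fingers close. It gives the time, the measured TCP pose, the force, the opening and the grip force at its end, in the units of the state.
- ctrl.get_obs(): the state, without advancing time (a new reading comes with each control period).
- ctrl.camera(name): name is "scene" or "top"; returns the picture (400x640x3 uint8, red, green, blue); there is no depth.
- ctrl.camera_model(name): a dict with "intrinsics" (3x3 intrinsics, pixels), "R" (3x3) and "t" (3): a world point X has camera coordinates R X + t. Camera axes: x right, y down, z forward; pixel columns grow to the right and rows downward; lengths in m; the calibration is good to about 2 mm. A picture is of the moment at which its call begins. camera_model takes no time and is no camera call.
- ctrl.hand_in(): hands the job in; it is judged then, once.
Trained networks look in the newest picture that a camera, given by its name, has taken for a name from the list of things; names that differ only in an ending like _2 or _b are one class to them, and where a whole thing is asked for, a point or a joint stands for the part that bears it (a point fixed in the world has none). Each returns a list of dicts, best first, with "confidence" (0 to 1); they miss things now and then, are a little off and sometimes report something else, mostly with a low value. They report only what shows in the picture. A call takes as long as a camera call.
- ctrl.masks_of(query, camera): "pixels" (400x640 bool, what is visible of it) and "at" ([column, row] in pixels, amid what is visible of it).
- ctrl.place_of(query, camera): "at" ([column, row] in pixels: a listed point, or the origin of a listed thing).
The state is a dict: "time_s": time; "qpos": joint angles; "joint_vel": joint speeds; "tau": joint torques, N m; "ee_pos": TCP position; "eef_rot": TCP orientation; "force": force on the tool from outside, world axes, zero at the start; "moment": the same for the moment, N m; "grip_width": finger opening in m; "grip_force": force on a finger pad.
Only numpy, scipy, OpenCV 4.12 (cv2) and the standard library are available. Lean on these libraries where they do the work, as an engineer would, in place of code of your own. Each camera call takes 0.05 s, during which the arm holds its last target. There are 200 camera calls.

## Working session

There is one attempt and no reset: what is moved stays moved. The work goes in short steps, Python scripts to look and compute and a tool call to move; the robot and the scene stay as the last step left them, time stands still between calls to the robot, and variables do not carry over. Pictures are saved under pics/ and viewed, at most 10 in all, crops included, and the job is handed in when it is done.

Besides the shell and the picture viewer there is one more tool, called after "Emit:" as name([rows], argument=value, ...), one row to a line, values as JSON. step_arm: Moves the arm, as the interface text tells. Its arguments: {"type":"object","properties":{"plan":{"type":"array","items":{"type":"array","items":{"type":"array","items":{"type":"number"}}}},"grip":{"type":"number"},"squeeze":{"type":"number"}},"required":["plan"]}

```bash
mkdir -p pics; cat > h.py <<'E'
import numpy as np, cv2
from station import ctrl
from scipy.spatial.transform import Rotation as Ro
def proj(cam,X):
    m=ctrl.camera_model(cam);K,R,t=[np.array(m[k]) for k in("intrinsics","R","t")]
    c=(np.atleast_2d(X)@R.T+t)@K.T; return c[:,:2]/c[:,2:]
def ray(cam,uv):
    m=ctrl.camera_model(cam);K,R,t=[np.array(m[k]) for k in("intrinsics","R","t")]
    return -R.T@t, R.T@np.linalg.solve(K,[uv[0],uv[1],1])
def atz(cam,uv,z):
    o,d=ray(cam,uv); return o+d*(z-o[2])/d[2]
def tri(u1,u2):
    o1,d1=ray("scene",u1);o2,d2=ray("top",u2)
    d1/=np.linalg.norm(d1);d2/=np.linalg.norm(d2)
    s=np.linalg.lstsq(np.c_[d1,-d2],o2-o1,rcond=None)[0]
    a,b=o1+s[0]*d1,o2+s[1]*d2; return (a+b)/2,np.linalg.norm(a-b)
E
python3 - <<'E'
from h import *
for c in("scene","top"): cv2.imwrite(f"pics/{c}0.png",ctrl.camera(c)[:,:,::-1])
P={}
for q in("cabinet","mouth","tray","tray_grip","hatch_hinge","hatch_grip","jar0","amber_bottle","white_bottle","cream_jar","jar_cap","herb_pouch","marker","blister_pack"):
    r=[ctrl.place_of(q,c) for c in("scene","top")]
    s=[[(np.round(x["at"],1).tolist(),round(x["confidence"],2)) for x in y[:(4 if q=="jar0" else 1)]] for y in r]
    print(q,s, [np.round(v,4) for v in tri(r[0][0]["at"],r[1][0]["at"])] if r[0] and r[1] else "")
for c in("scene","top"):
  print(c,np.round(ray(c,(320,200)),3))
print({k:np.round(v,3) for k,v in ctrl.get_obs().items()})
E
```

```text
cabinet [[([362.2, 226.2], 0.95)], [([292.0, 231.1], 0.97)]] [array([ 0.5323,  0.0146, -0.01  ]), np.float64(0.0005)]
mouth [[([306.3, 206.8], 0.31)], [([287.6, 227.5], 0.56)]] [array([ 0.5668, -0.046 ,  0.0873]), np.float64(0.1435)]
tray [[([325.3, 203.7], 0.58)], [([327.8, 226.0], 0.94)]] [array([ 0.5407, -0.0851,  0.0492]), np.float64(0.0067)]
tray_grip [[([268.6, 175.1], 0.67)], [([383.4, 232.2], 0.79)]] [array([ 0.5204, -0.2373,  0.0849]), np.float64(0.0031)]
hatch_hinge [[([461.6, 205.0], 0.97)], [([200.0, 226.0], 0.73)]] [array([0.544 , 0.2338, 0.1482]), np.float64(0.0034)]
hatch_grip [[([389.0, 165.7], 0.81)], [([263.0, 226.0], 0.75)]] [array([0.5373, 0.0655, 0.2115]), np.float64(0.0057)]
jar0 [[([307.9, 208.1], 0.83), ([317.6, 189.1], 0.73), ([342.8, 197.9], 0.55), ([331.3, 221.6], 0.52)], [([339.0, 248.4], 0.64), ([308.2, 246.9], 0.61), ([311.2, 214.1], 0.48), ([336.9, 216.1], 0.38)]] [array([ 0.4834, -0.135 , -0.0404]), np.float64(0.0275)]
amber_bottle [[([314.6, 273.3], 0.94)], [([312.0, 169.2], 0.86)]] [array([ 0.7131, -0.0497, -0.002 ]), np.float64(0.0055)]
white_bottle
[... 618 characters left out ...]
)], [([450.2, 235.7], 0.88)]] [array([ 5.096e-01, -4.451e-01, -3.000e-04]), np.float64(0.0071)]
scene [[ 1.33   0.167  0.897]
 [-0.668 -0.222 -0.71 ]]
top [[ 0.484 -0.064  1.167]
 [ 0.116 -0.004 -0.993]]
{'time_s': np.float64(1.5), 'qpos': array([ 1.044,  0.3  ,  1.521,  0.   ,  1.321, -0.067]), 'joint_vel': array([ 0.001,  0.   ,  0.001, -0.   ,  0.   ,  0.001]), 'tau': array([-0.0000e+00, -5.3166e+01, -3.5292e+01,  7.1000e-02,  2.1000e-02,
       -0.0000e+00]), 'ee_pos': array([0.244, 0.493, 0.205]), 'eef_rot': array([-3.142, -0.   ,  2.682]), 'force': array([-0.093, -0.241, -0.139]), 'moment': array([-0.04 ,  0.047,  0.042]), 'grip_force': np.float64(0.0), 'grip_width': np.float64(0.094)}
```

View pics/scene0.png

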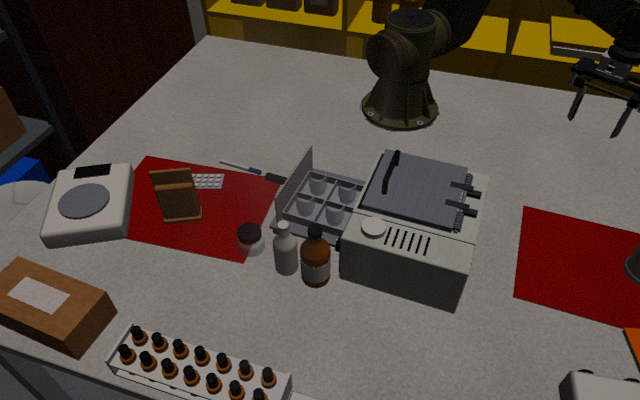

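View pics/top0.png

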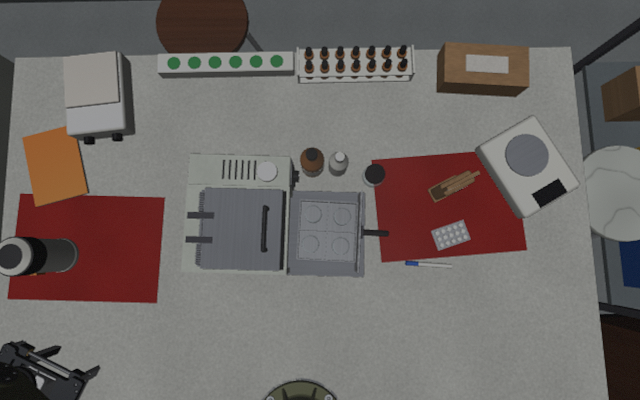

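The pictures show the cabinet with its mouth to −y (hatch handle at top-view pixel (264,228)). The tray is on the shelf around (325,235), with its stub handle at (375,233). I'll enlarge both views to refine this.

```bash
python3 - <<'E'
import cv2
a=cv2.imread("pics/top0.png")[145:285,175:400]; cv2.imwrite("pics/topc.png",cv2.convertScaleAbs(cv2.resize(a,None,fx=3.5,fy=3.5,interpolation=cv2.INTER_CUBIC),alpha=1.5))
a=cv2.imread("pics/scene0.png")[130:310,230:500]; cv2.imwrite("pics/scenec.png",cv2.convertScaleAbs(cv2.resize(a,None,fx=2.9,fy=2.9,interpolation=cv2.INTER_CUBIC),alpha=1.5))
E
```

```text
(no output)
```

View pics/topc.png

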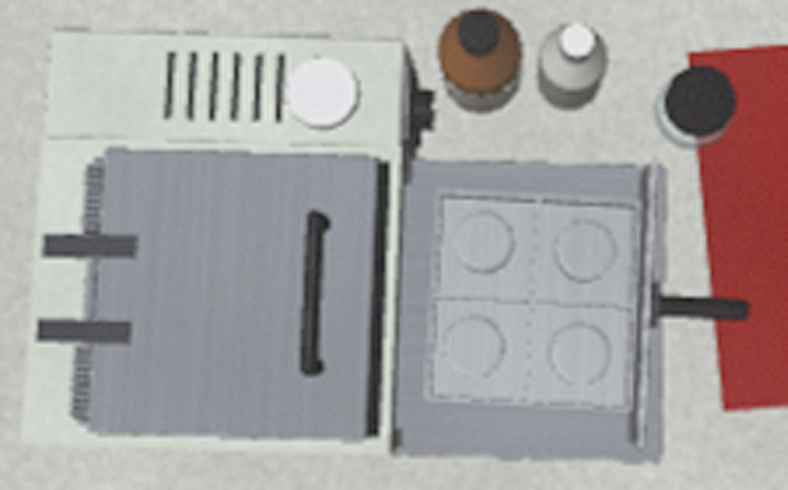

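View pics/scenec.png

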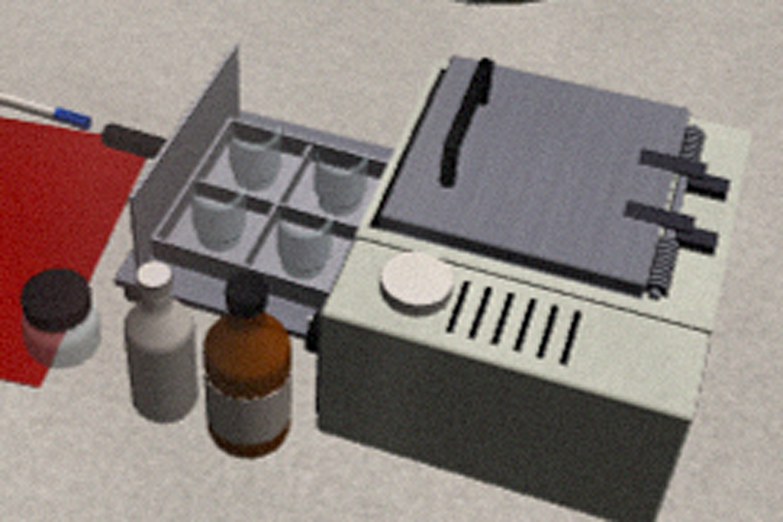

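The crops show the tray yawed slightly clockwise, with the handle end at crop (748,310) and the roof corners clear. Next I'll fit the poses by least squares.

```bash
cat > fit.py <<'E'
from h import *
from scipy.optimize import least_squares
T=lambda u,v:("top",u/3.5+175-.36,v/3.5+145-.36)
S=lambda u,v:("scene",u/2.9+230-.33,v/2.9+130-.33)
def pose(p,z,X):
    return Ro.from_euler("z",p[2]).apply(np.array(X)/1000)+[p[0],p[1],z]
def fit(obs,z,p0):
    def f(p): return np.concatenate([proj(o[0],pose(p,z,X))[0]-o[1:] for o,X in obs])
    r=least_squares(f,p0,loss="soft_l1"); print(np.round(r.x,4),"deg",np.degrees(r.x[2]).round(2)); print(np.round(r.fun.reshape(-1,2),1).tolist()); return r.x
E
python3 - <<'E'
from fit import *
c=[(T(403,42),(0,-190,155)),(T(55,30),(260,-190,155)),(T(22,440),(260,110,155)),(T(317,218),(52,-47,212)),(T(312,368),(52,47,212)),(T(658,458),(-205,118,35)),(T(665,168),(-205,-118,35)),(T(392,452),(0,118,35)),
(S(318,312),(0,-190,155)),(S(690,415),(260,-190,155)),(S(750,130),(260,110,155)),(S(487,65),(52,47,212)),(S(447,182),(52,-47,212))]
fit(c,0,[.53,.015,1.55])
t=[(T(657,165),(-82,-106,94)),(T(640,445),(-82,106,94)),(T(748,310),(-164,0,45)),(T(437,195),(80,-82,25)),(T(632,203),(-80,-82,25)),(T(630,410),(-80,82,25)),(T(427,402),(80,82,25)),(S(240,47),(-82,106,94)),(S(132,200),(-82,-106,94))]
fit(t,.035,[.53,-.1,1.55])
E
```

```text
[0.5298 0.0143 1.5176] deg 86.95
[[1.0, -1.6], [-1.1, -1.3], [-0.3, 0.5], [-0.4, 1.0], [-0.9, -2.0], [1.0, 1.0], [0.5, -0.8], [2.8, 0.4], [-0.3, -0.6], [0.5, 1.2], [0.3, 0.1], [-1.0, -0.8], [1.5, -14.6]]
[ 0.5288 -0.0848  1.5003] deg 85.96
[[-1.8, -1.7], [0.1, 1.1], [-0.5, -0.1], [-0.3, -1.0], [1.8, -0.5], [0.2, 0.5], [-0.8, -0.1], [-1.2, -2.8], [0.0, -1.7]]
```

```bash
cat >> h.py <<'E'
def rel(p,rpy,base=None):
    o=ctrl.get_obs(); b=base or (o["ee_pos"],o["eef_rot"])
    R=Ro.from_euler("xyz",b[1]); Rt=Ro.from_euler("xyz",rpy)
    return np.round(np.r_[R.inv().apply(np.array(p)-b[0])/.03, np.degrees((R.inv()*Rt).as_rotvec())/6],2).tolist()
E
python3 - <<'E'
from h import *
for p in [(.37,.15,.32),(.5186,-.2295,.32),(.5186,-.2295,.16),(.5186,-.2295,.061)]: print(rel(p,(np.pi,0,1.5)))
E
```

```text
[-8.83, -8.38, -3.82, -0.0, 0.0, 11.29]
[-18.89, -17.52, -3.82, -0.0, 0.0, 11.29]
[-18.89, -17.52, 1.51, -0.0, 0.0, 11.29]
[-18.89, -17.52, 4.81, -0.0, 0.0, 11.29]
```

Emit:
step_arm([
  [[-0.5,-0.5,-2,0,0,1],[-1.5,-1.4,-3,0,0,2],[-2.5,-2.4,-3.82,0,0,3],[-3.5,-3.3,-3.82,0,0,4],[-4.5,-4.2,-3.82,0,0,5],[-5.5,-5.1,-3.82,0,0,6],[-6.5,-6.0,-3.82,0,0,7],[-7.4,-6.9,-3.82,0,0,8]],
], grip=1)

```text
time_s: 2.17
ee_pos: [0.3441, 0.2271, 0.3203]
eef_rot: [3.141, -0.0, 1.839]
force: [1.2, -0.2, -0.5]
grip_width: 0.0939
grip_force: 0.0
```

```bash
python3 - <<'E'
from h import *
o=ctrl.get_obs();print(o["time_s"],o["ee_pos"],o["eef_rot"],o["qpos"])
for p in [(.5186,-.2295,.32),(.5186,-.2295,.16),(.5186,-.2295,.061)]: print(rel(p,(np.pi,0,1.5)))
E
```

```text
2.1667 [0.34413182 0.22706693 0.32026758] [ 3.14060022e+00 -1.96071871e-04  1.83929749e+00] [ 4.94383277e-01 -8.45843093e-02  1.68241396e+00 -3.11919430e-05
  1.54275188e+00  2.25883067e-01]
[-16.22, 1.57, 0.01, 0.01, -0.0, 3.24]
[-16.22, 1.56, 5.34, 0.01, -0.0, 3.24]
[-16.22, 1.56, 8.64, 0.01, -0.0, 3.24]
```

Emit:
step_arm([
  [[-1.3,0.1,0,0,0,0.5],[-2.6,0.2,0,0,0,1],[-3.9,0.4,0,0,0,1.5],[-5.2,0.5,0,0,0,2],[-6.5,0.6,0,0,0,2.5],[-7.8,0.7,0,0,0,3],[-9.1,0.9,0,0,0,3.2],[-10.4,1,0,0,0,3.2]],
])

```text
time_s: 2.83
ee_pos: [0.4574, -0.0655, 0.3201]
eef_rot: [3.141, 0.0, 1.507]
force: [1.5, 1.0, -0.3]
grip_width: 0.0944
grip_force: 0.0
```

Emit:
step_arm([
  [[-1.3,0.1,0,0,0,0],[-2.6,0.2,0,0,0,0],[-3.9,0.4,0,0,0,0],[-5.2,0.5,0,0,0,0],[-5.8,0.5,1,0,0,0],[-5.8,0.5,2,0,0,0],[-5.8,0.5,3,0,0,0],[-5.8,0.5,3,0,0,0]],
])

```text
time_s: 3.5
ee_pos: [0.4593, -0.2374, 0.2246]
eef_rot: [-3.134, -0.004, 1.508]
force: [1.0, 0.6, -1.6]
grip_width: 0.0941
grip_force: 0.0
```

```bash
python3 - <<'E'
from h import *
o=ctrl.get_obs();print(o["time_s"],o["ee_pos"],o["eef_rot"],o["qpos"])
for p in [(.5186,-.2295,.16),(.5186,-.2295,.061)]: print(rel(p,(np.pi,0,1.5)))
for c in("scene","top"):
    cv2.imwrite(f"pics/{c}1.png",ctrl.camera(c)[:,:,::-1])
    for q in ("tray_grip",): print(c,q,[(x["at"],x["confidence"]) for x in ctrl.place_of(q,c)])
    print(proj(c,[(.5186,-.2295,.08)]))
E
```

```text
3.5 [ 0.45933211 -0.23741253  0.22460494] [-3.13416616 -0.00392717  1.50803413] [-5.47897878e-01  2.16499963e-01  1.58060222e+00  1.10214135e-05
  1.35289136e+00 -4.85152691e-01]
[0.38, 1.97, 2.14, -0.07, -0.04, 0.08]
[0.37, 2.0, 5.44, -0.07, -0.04, 0.08]
scene tray_grip [([273.5, 174.1], 0.77)]
[[272.49194233 176.76770692]]
top tray_grip [([380.8, 232.4], 0.63)]
[[380.78604008 232.80593455]]
```

Emit:
step_arm([
  [[0.4,1,0.5,0,0,0],[0.4,2,1,0,0,0],[0.4,2,2.1,0,0,0.1],[0.4,2,3.1,0,0,0.1],[0.4,2,4.1,0,0,0.1],[0.4,2,4.9,0,0,0.1],[0.4,2,5.4,0,0,0.1],[0.4,2,5.4,0,0,0.1]],
])

```text
time_s: 4.37
ee_pos: [0.5216, -0.2293, 0.0666]
eef_rot: [-3.139, -0.001, 1.499]
force: [0.9, 0.2, 0.2]
grip_width: 0.094
grip_force: 0.0
```

```bash
python3 - <<'E'
from h import *
o=ctrl.get_obs();print(o["time_s"],o["ee_pos"],o["eef_rot"],o["force"])
for c in("scene","top"): cv2.imwrite(f"pics/{c}2.png",ctrl.camera(c)[:,:,::-1])
a=cv2.imread("pics/scene2.png")[110:290,190:370];b=cv2.imread("pics/top2.png")[140:320,300:480]
cv2.imwrite("pics/c2.png",cv2.convertScaleAbs(cv2.resize(np.hstack([a,b]),None,fx=2.2,fy=2.2),alpha=1.5))
E
```

```text
4.3667 [ 0.52157252 -0.22934044  0.06655038] [-3.13943179e+00 -8.80647023e-04  1.49896219e+00] [0.91684671 0.1692566  0.20804098]
```

View pics/c2.png

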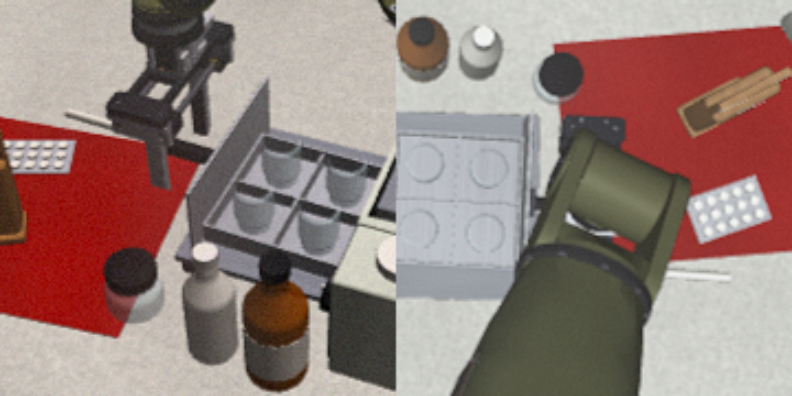

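The fingers straddle the stub handle, one on either side in the left crop. Closing now.

Emit:
step_arm([
  [[0,0,0.1,0,0,0],[0,0,0.1,0,0,0],[0,0,0.1,0,0,0],[0,0,0.1,0,0,0],[0,0,0.1,0,0,0],[0,0,0.1,0,0,0],[0,0,0.1,0,0,0],[0,0,0.1,0,0,0]],
], grip=0, squeeze=25)

```text
time_s: 5.13
ee_pos: [0.5219, -0.2298, 0.0649]
eef_rot: [-3.142, 0.0, 1.498]
force: [1.3, -0.5, -0.8]
grip_width: 0.0443
grip_force: 0.0
```

```bash
python3 - <<'E'
from h import *
o=ctrl.get_obs();print(o["time_s"],o["ee_pos"],o["eef_rot"],o["force"],o["grip_width"],o["grip_force"])
c=np.array([.5298,.0143,0]);a=1.5176
g=c+Ro.from_euler("z",a).apply([.080-.145,0,0]);print(g)
for s in (0,.5,1): print(rel(list(o["ee_pos"][:2]*(1-s)+g[:2]*s)+[.062],(np.pi,0,1.5*(1-s)+a*s)))
E
```

```text
5.1333 [ 0.52187155 -0.22977038  0.06493233] [-3.14158862e+00  3.49169584e-06  1.49848631e+00] [ 1.29655617 -0.48835635 -0.78461264] 0.04430218079047224 0.0
[ 0.52634387 -0.05060805  0.        ]
[0.0, 0.0, 0.1, -0.0, 0.0, -0.01]
[2.98, -0.14, 0.1, -0.0, 0.0, -0.1]
[5.97, -0.28, 0.1, -0.0, 0.0, -0.18]
```

Emit:
step_arm([
  [[0,0,0,0,0,0],[0,0,0,0,0,0],[0,0,0,0,0,0],[0,0,0,0,0,0],[0,0,0,0,0,0],[0,0,0,0,0,0],[0,0,0,0,0,0],[0,0,0,0,0,0]],
])

```text
time_s: 5.8
ee_pos: [0.5217, -0.2298, 0.0648]
eef_rot: [-3.141, -0.0, 1.499]
force: [-2.7, 0.0, 1.7]
grip_width: 0.0155
grip_force: 25.0
```

Emit:
step_arm([
  [[0.15,0,0,0,0,0],[0.4,0,0,0,0,0],[0.65,0,0,0,0,0],[0.9,0,0,0,0,0],[1.15,-0.05,0,0,0,0],[1.4,-0.05,0,0,0,0],[1.65,-0.05,0,0,0,-0.1],[1.9,-0.05,0,0,0,-0.1]],
])

```text
time_s: 6.47
ee_pos: [0.5244, -0.1722, 0.0649]
eef_rot: [-3.141, 0.001, 1.51]
force: [-3.0, -7.5, -0.6]
grip_width: 0.0155
grip_force: 25.0
```

Emit:
step_arm([
  [[0.25,0,0,0,0,0],[0.5,0,0,0,0,0],[0.75,0,0,0,0,0],[1.0,0,0,0,0,0],[1.25,-0.05,0,0,0,-0.05],[1.5,-0.05,0,0,0,-0.05],[1.7,-0.05,0,0,0,-0.1],[1.9,-0.05,0,0,0,-0.1]],
])

```text
time_s: 7.13
ee_pos: [0.5265, -0.115, 0.0649]
eef_rot: [-3.142, -0.0, 1.52]
force: [-0.7, -2.8, -2.2]
grip_width: 0.0158
grip_force: 25.0
```

```bash
python3 - <<'E'
from h import *
o=ctrl.get_obs();print(o["time_s"],o["ee_pos"],o["eef_rot"],o["force"],o["moment"])
c=np.array([.5298,.0143,0]);a=1.5176
g=c+Ro.from_euler("z",a).apply([.080-.145,0,0]);print(rel([g[0],g[1],.0648],(np.pi,0,a)))
im=ctrl.camera("top");cv2.imwrite("pics/top3.png",im[:,:,::-1]);im=ctrl.camera("scene")
cv2.imwrite("pics/scene3.png",im[:,:,::-1])
a=cv2.imread("pics/scene3.png")[110:290,230:410];b=cv2.imread("pics/top3.png")[140:320,220:400]
cv2.imwrite("pics/c3.png",cv2.convertScaleAbs(cv2.resize(np.hstack([a,b]),None,fx=2.2,fy=2.2),alpha=1.5))
E
```

```text
7.1333 [ 0.5265405  -0.1150273   0.06486363] [-3.14156671e+00 -1.66689781e-04  1.52006123e+00] [-0.66914792 -2.78398214 -2.2421568 ] [-0.62330094  0.1876552   0.0630775 ]
[2.14, -0.12, 0.0, -0.0, -0.0, 0.02]
```

View pics/c3.png

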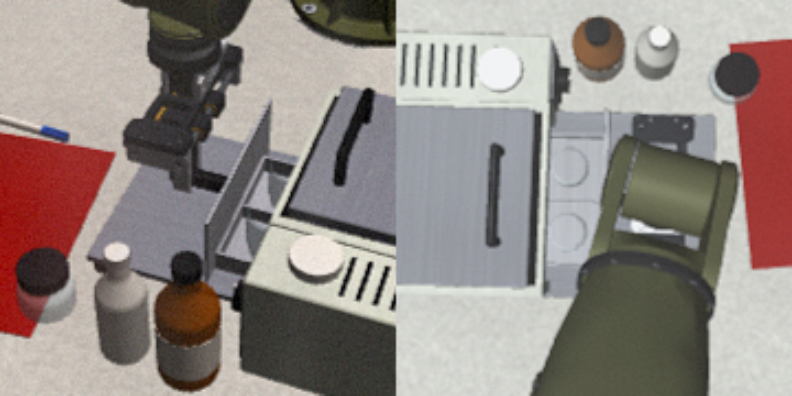

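The tray is halfway in, straight, and the force is low. I'll keep going, more slowly at the end.

Emit:
step_arm([
  [[0.2,0,0,0,0,0],[0.4,0,0,0,0,0],[0.6,0,0,0,0,0],[0.8,0,0,0,0,0],[1.0,-0.05,0,0,0,0],[1.2,-0.05,0,0,0,0],[1.4,-0.05,0,0,0,0],[1.6,-0.05,0,0,0,0]],
])

```text
time_s: 7.9
ee_pos: [0.5275, -0.0672, 0.0649]
eef_rot: [-3.142, -0.0, 1.519]
force: [0.0, -3.0, -3.1]
grip_width: 0.0159
grip_force: 25.0
```

Emit:
step_arm([
  [[0.1,0,0,0,0,0],[0.2,0,0,0,0,0],[0.3,0,0,0,0,0],[0.4,0,0,0,0,0],[0.5,0,0,0,0,0],[0.5,0,0,0,0,0]],
])

```text
time_s: 8.4
ee_pos: [0.5282, -0.0523, 0.0648]
eef_rot: [-3.141, -0.0, 1.52]
force: [0.5, 1.9, -1.7]
grip_width: 0.0158
grip_force: 25.0
```

Emit:
step_arm([
  [[0.05,0,0,0,0,0],[0.1,0,0,0,0,0],[0.15,0,0,0,0,0],[0.2,0,0,0,0,0],[0.2,0,0,0,0,0]],
])

```text
time_s: 8.82
ee_pos: [0.5282, -0.0492, 0.0649]
eef_rot: [-3.141, 0.004, 1.519]
force: [-3.8, -21.8, -1.4]
grip_width: 0.016
grip_force: 25.0
```

Emit:
step_arm([
  [[-0.08,0,0,0,0,0],[-0.08,0,0,0,0,0],[-0.08,0,0,0,0,0],[-0.08,0,0,0,0,0],[-0.08,0,0,0,0,0],[-0.08,0,0,0,0,0]],
], grip=0.6)

```text
time_s: 9.32
ee_pos: [0.5285, -0.049, 0.065]
eef_rot: [3.141, -0.0, 1.52]
force: [0.0, -0.3, 0.5]
grip_width: 0.0526
grip_force: 0.0
```

Emit:
step_arm([
  [[-0.08,0,-0.6,0,0,0],[-0.08,0,-1.6,0,0,0],[-0.3,0,-2.8,0,0,0],[-0.6,0,-4,0,0,0],[-1,0,-5.2,0,0,0],[-1,0,-6.4,0,0,0],[-1,0,-7.3,0,0,0],[-1,0,-7.3,0,0,0]],
])

```text
time_s: 9.98
ee_pos: [0.5282, -0.0795, 0.2898]
eef_rot: [3.133, 0.001, 1.519]
force: [-0.9, 0.2, 0.2]
grip_width: 0.0564
grip_force: 0.0
```

```bash
python3 - <<'E'
from h import *
im={c:ctrl.camera(c) for c in("scene","top")}
o=ctrl.get_obs();print(o["time_s"],o["ee_pos"],o["eef_rot"],o["qpos"])
for q in("hatch_grip","hatch_hinge","tray_grip","jar0","tray"):
  for c in im: print(q,c,[(np.round(x["at"],1).tolist(),round(x["confidence"],2)) for x in ctrl.place_of(q,c)[:4]])
for c in im: cv2.imwrite(f"pics/{c}4.png",im[c][:,:,::-1])
a=cv2.imread("pics/scene4.png")[110:290,230:470];b=cv2.imread("pics/top4.png")[140:275,170:410]
f=lambda i,k:cv2.convertScaleAbs(cv2.resize(i,None,fx=k,fy=k,interpolation=cv2.INTER_CUBIC),alpha=1.6)
k=f(a,1.65); l=f(b,1.65); 
cv2.imwrite("pics/c4.png",np.hstack([k,np.pad(l,((0,len(k)-len(l)),(0,0),(0,0)))]))
# refined handle estimate
c=np.array([.5298,.0143,0]);a=1.5176
for X in([.052,0,.209],[.052,-.05,.209],[.052,.05,.209]):
  w=c+Ro.from_euler("z",a).apply(X);print(w,proj("scene",w),proj("top",w))
E
```

```text
10.0833 [ 0.52700628 -0.07913592  0.28418516] [3.14030839e+00 1.69561403e-04 1.51952662e+00] [-2.17803903e-01  2.12133578e-01  1.44892531e+00  4.58635995e-05
  1.47923916e+00 -1.66538465e-01]
hatch_grip scene [([389.6, 169.2], 0.56)]
hatch_grip top [([263.4, 225.1], 0.61)]
hatch_hinge scene [([462.3, 200.0], 0.96)]
hatch_hinge top [([198.9, 226.9], 0.89)]
tray_grip scene [([338.7, 193.4], 0.69), ([252.1, 246.8], 0.33)]
tray_grip top [([266.7, 171.5], 0.6), ([313.0, 165.2], 0.5)]
jar0 scene []
jar0 top []
tray scene []
tray top []
[0.5325649  0.06622644 0.209     ] [[391.00142494 165.2203023 ]] [[264.01641652 227.7605268 ]]
[0.58249417 0.06356788 0.209     ] [[384.7964479  179.73890097]] [[265.03194361 206.75340557]]
[0.48263563 0.068885   0.209     ] [[396.8301762  151.58200844]] [[262.98742753 249.04612019]]
```

View pics/c4.png

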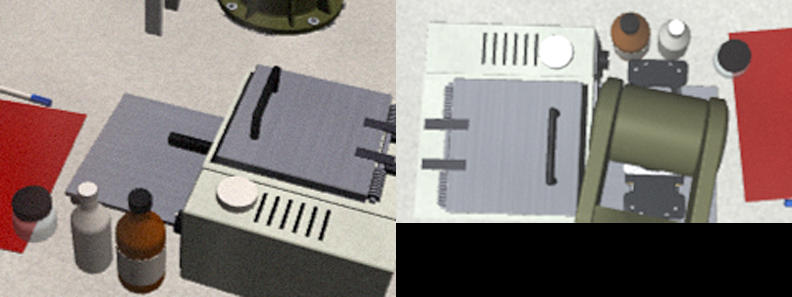

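The tray is home: its plate is flush with the cabinet front, and the handle is visible at crop (190,143). The hatch is shut, with its handle at the predicted place.

```bash
python3 - <<'E'
from h import *
print(rel([.5326,.0662,.28],(np.pi,0,3.089)))
E
```

```text
[4.85, -0.06, 0.12, -0.0, -0.0, -14.99]
```

Emit:
step_arm([
  [[0.3,0,0,0,0,-1],[0.6,0,0,0,0,-2],[0.9,0,0,0,0,-3],[1.2,0,0,0,0,-4],[1.5,0,0,0,0,-5],[1.9,0,0,0,0,-6],[2.3,0,0,0,0,-7],[2.7,0,0,0,0,-8]],
])

```text
time_s: 11.25
ee_pos: [0.531, 0.0022, 0.2838]
eef_rot: [-3.142, -0.0, 2.362]
force: [-0.4, -1.3, -0.9]
grip_width: 0.0568
grip_force: 0.0
```

```bash
python3 - <<'E'
from h import *
print(ctrl.get_obs()["ee_pos"],rel([.5326,.0662,.28],(np.pi,0,3.089)))
E
```

```text
[0.53103137 0.00221537 0.28381637] [1.46, 1.55, 0.13, 0.0, -0.0, -6.94]
```

Emit:
step_arm([
  [[0.2,0.2,0,0,0,-1],[0.4,0.4,0,0,0,-2],[0.6,0.6,0,0,0,-3],[0.8,0.8,0,0,0,-4],[1.0,1.0,0,0,0,-5],[1.2,1.3,0,0,0,-6],[1.46,1.55,0,0,0,-6.94],[1.46,1.55,0,0,0,-6.94]],
])

```text
time_s: 11.92
ee_pos: [0.5328, 0.0668, 0.2838]
eef_rot: [3.141, -0.0, 3.09]
force: [-0.6, -0.5, -0.5]
grip_width: 0.0566
grip_force: 0.0
```

```bash
python3 - <<'E'
from h import *
o=ctrl.get_obs();print(o["time_s"],o["ee_pos"],o["qpos"],rel([.5326,.0662,.19],(np.pi,0,3.089)))
E
```

```text
11.9167 [0.53282779 0.06680755 0.28376173] [ 5.64006258e-02  2.22738915e-01  1.43708187e+00  2.42716881e-04
  1.48196235e+00 -1.46268368e+00] [0.01, -0.02, 3.13, 0.0, -0.0, 0.01]
```

Emit:
step_arm([
  [[0,0,0.6,0,0,0],[0,0,1.2,0,0,0],[0,0,1.8,0,0,0],[0,0,2.3,0,0,0],[0,0,2.7,0,0,0],[0,0,3.0,0,0,0],[0,0,3.1,0,0,0],[0,0,3.1,0,0,0]],
])

```text
time_s: 12.58
ee_pos: [0.5328, 0.0653, 0.1905]
eef_rot: [-3.142, -0.001, 3.082]
force: [0.1, 0.4, -0.2]
grip_width: 0.0562
grip_force: 0.0
```

Emit:
step_arm([
  [[0,0,0,0,0,0],[0,0,0,0,0,0],[0,0,0,0,0,0],[0,0,0,0,0,0],[0,0,0,0,0,0],[0,0,0,0,0,0],[0,0,0,0,0,0],[0,0,0,0,0,0]],
], grip=0, squeeze=15)

```text
time_s: 13.25
ee_pos: [0.533, 0.0665, 0.1909]
eef_rot: [3.14, 0.0, 3.084]
force: [0.3, 7.9, -0.6]
grip_width: 0.011
grip_force: 15.0
```

```bash
python3 - <<'E'
import numpy as np
f=lambda t:np.array([.165-.173*np.cos(.3053+t),.173*np.sin(.3053+t)-.052])/.03
for k in range(4):
    t0=.28*k; print(k,[[0]+np.round((f(t)-f(t0))*[1,-1],2).tolist() for t in t0+.035*np.arange(1,9)])
E
```

```text
0 [[0, 0.06, -0.19], [0, 0.13, -0.38], [0, 0.21, -0.57], [0, 0.3, -0.75], [0, 0.39, -0.93], [0, 0.48, -1.11], [0, 0.58, -1.28], [0, 0.69, -1.45]]
1 [[0, 0.11, -0.17], [0, 0.23, -0.33], [0, 0.36, -0.49], [0, 0.49, -0.64], [0, 0.63, -0.79], [0, 0.77, -0.93], [0, 0.92, -1.07], [0, 1.07, -1.2]]
2 [[0, 0.16, -0.13], [0, 0.32, -0.25], [0, 0.48, -0.37], [0, 0.65, -0.48], [0, 0.82, -0.58], [0, 1.0, -0.68], [0, 1.18, -0.78], [0, 1.36, -0.86]]
3 [[0, 0.19, -0.08], [0, 0.37, -0.15], [0, 0.56, -0.22], [0, 0.76, -0.28], [0, 0.95, -0.33], [0, 1.15, -0.38], [0, 1.35, -0.42], [0, 1.54, -0.45]]
```

Emit:
step_arm([
  [[0,0.1,-0.15,0,0,0],[0,0.17,-0.38,0,0,0],[0,0.25,-0.57,0,0,0],[0,0.34,-0.75,0,0,0],[0,0.43,-0.93,0,0,0],[0,0.52,-1.11,0,0,0],[0,0.62,-1.28,0,0,0],[0,0.73,-1.45,0,0,0]],
])

```text
time_s: 13.92
ee_pos: [0.534, 0.0868, 0.2352]
eef_rot: [-3.14, 0.0, 3.083]
force: [-1.8, -7.0, 2.1]
grip_width: 0.0113
grip_force: 15.0
```

Emit:
step_arm([
  [[0,0.1,-0.17,0,0,0],[0,0.21,-0.33,0,0,0],[0,0.34,-0.49,0,0,0],[0,0.47,-0.64,0,0,0],[0,0.6,-0.79,0,0,0],[0,0.74,-0.93,0,0,0],[0,0.89,-1.07,0,0,0],[0,1.04,-1.2,0,0,0]],
])

```text
time_s: 14.58
ee_pos: [0.5359, 0.1177, 0.2721]
eef_rot: [-3.14, 0.001, 3.083]
force: [-2.4, -8.8, 7.5]
grip_width: 0.0112
grip_force: 15.0
```

```bash
cat > ang.py <<'E'
from h import *
o=ctrl.get_obs(); c=np.array([.5298,.0143,0]);a=1.5176
R=Ro.from_euler("xyz",o["eef_rot"]); g=o["ee_pos"]-R.apply([0,0,.019])
b=Ro.from_euler("z",-a).apply(g-c); d=b-[.217,0,.157]
print("bar cab",b.round(4),"r",np.hypot(d[0],d[2]).round(4),"theta",(np.arctan2(d[2],-d[0])-.3053).round(3),"t",o["time_s"],"F",o["force"].round(1),"q",o["qpos"].round(2))
E
python3 ang.py
```

```text
bar cab [ 0.1036 -0.0006  0.2911] r 0.1756 theta 0.564 t 14.5833 F [-2.4 -8.8  7.5] q [ 0.15  0.25  1.42 -0.    1.46 -1.36]
```

Emit:
step_arm([
  [[0,0.12,-0.15,0,0,0],[0,0.27,-0.28,0,0,0],[0,0.42,-0.41,0,0,0],[0,0.59,-0.53,0,0,0],[0,0.76,-0.63,0,0,0],[0,0.93,-0.74,0,0,0],[0,1.1,-0.85,0,0,0],[0,1.28,-0.93,0,0,0]],
])

```text
time_s: 15.25
ee_pos: [0.5382, 0.1576, 0.2987]
eef_rot: [3.141, 0.0, 3.084]
force: [0.0, -2.4, 3.6]
grip_width: 0.0113
grip_force: 15.0
```

```bash
python3 ang.py; python3 - <<'E'
from h import *
for c in("scene","top"): cv2.imwrite(f"pics/{c}5.png",ctrl.camera(c)[:,:,::-1])
a=cv2.imread("pics/scene5.png")[40:290,270:520]
cv2.imwrite("pics/c5.png",cv2.convertScaleAbs(cv2.resize(a,None,fx=2.4,fy=2.4),alpha=1.5))
E
```

```text
bar cab [ 0.1435 -0.0008  0.3177] r 0.1767 theta 0.836 t 15.25 F [ 0.  -2.4  3.6] q [ 0.22  0.27  1.34  0.    1.53 -1.29]
```

View pics/c5.png

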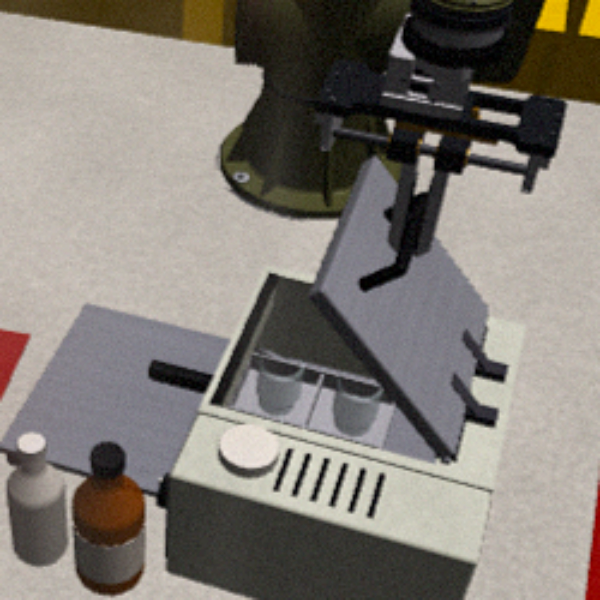

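The lid is up near 0.83 rad and held by the bar, and the jars inside are upright. Going past balance.

Emit:
step_arm([
  [[0,0.18,-0.09,0,0,0],[0,0.36,-0.17,0,0,0],[0,0.54,-0.24,0,0,0],[0,0.73,-0.3,0,0,0],[0,0.92,-0.35,0,0,0],[0,0.92,-0.35,0,0,0],[0,0.92,-0.35,0,0,0],[0,0.92,-0.35,0,0,0]],
])

```text
time_s: 16.02
ee_pos: [0.5397, 0.1845, 0.3086]
eef_rot: [3.141, -0.0, 3.084]
force: [-0.1, 0.4, 0.6]
grip_width: 0.0116
grip_force: 15.0
```

```bash
python3 ang.py; python3 - <<'E'
from h import *
from scipy.optimize import least_squares
g=Ro.from_euler("z",-1.5176)
P=[(.533,.0665,.1909),(.534,.0868,.2352),(.5359,.1177,.2721),(.5382,.1576,.2987),ctrl.get_obs()["ee_pos"]]
B=g.apply(np.array(P)+[0,0,.019]-[.5298,.0143,0])[:,[0,2]];print(B.round(4))
for free in(0,1):
  f=lambda p:np.hypot(*(B-p[:2]).T)-(p[2] if free else .173)
  r=least_squares(f,[.217,.157,.173]);d=B-r.x[:2];print(r.x.round(4),(r.fun*1000).round(1),(np.arctan2(d[:,1],-d[:,0])-.3053).round(3))
E
```

```text
bar cab [ 0.1705 -0.0008  0.3276] r 0.1768 theta 0.999 t 16.0167 F [-0.1  0.4  0.6] q [ 0.27  0.29  1.29  0.    1.55 -1.25]
[[0.0523 0.2099]
 [0.0726 0.2542]
 [0.1036 0.2911]
 [0.1435 0.3177]
 [0.1705 0.3276]]
[0.2185 0.1615 0.173 ] [ 0.1 -0.2  0.2  0.2 -0.2] [-0.022  0.261  0.54   0.818  0.984]
[0.2178 0.1622 0.1722] [ 0.1 -0.3  0.1  0.2 -0.1] [-0.025  0.26   0.54   0.82   0.987]
```

Emit:
step_arm([
  [[0,-0.2,0.06,0,0,0],[0,-0.4,0.13,0,0,0],[0,-0.6,0.21,0,0,0],[0,-0.79,0.29,0,0,0],[0,-0.98,0.39,0,0,0],[0,-1.17,0.48,0,0,0],[0,-1.36,0.59,0,0,0],[0,-1.54,0.7,0,0,0]],
])

```text
time_s: 16.68
ee_pos: [0.537, 0.1376, 0.2873]
eef_rot: [-3.142, -0.0, 3.084]
force: [0.2, -0.1, 0.3]
grip_width: 0.0117
grip_force: 15.0
```

Emit:
step_arm([
  [[0,0,0,0,0,0],[0,0,0,0,0,0],[0,0,0,0,0,0],[0,0,0,0,0,0],[0,0,0,0,0,0],[0,0,0,0,0,0]],
])

```text
time_s: 17.18
ee_pos: [0.5371, 0.1385, 0.2879]
eef_rot: [-3.142, -0.0, 3.084]
force: [-1.6, -0.3, 0.6]
grip_width: 0.0114
grip_force: 15.0
```

```bash
sed -i 's/\[.217,0,.157\]/[.2185,0,.1615]/' ang.py; python3 ang.py; python3 - <<'E'
from h import *
cv2.imwrite("pics/s6.png",ctrl.camera("scene")[:,:,::-1])
a=cv2.imread("pics/s6.png")[40:290,230:520]
cv2.imwrite("pics/c6.png",cv2.convertScaleAbs(cv2.resize(a,None,fx=2.3,fy=2.3),alpha=1.5))
E
```

```text
bar cab [ 0.1244 -0.0006  0.3069] r 0.1732 theta 0.691 t 17.1833 F [-1.6 -0.3  0.6] q [ 0.19  0.26  1.38 -0.    1.5  -1.33]
```

View pics/c6.png

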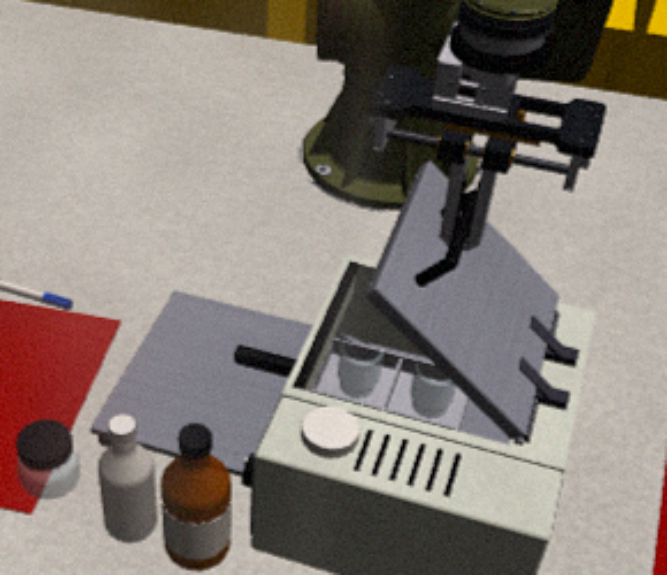

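The hatch is held at about 0.70 rad. The tray is home with its jars upright, and the bystanders haven't moved. Handing in.

```bash
python3 -c "
from station import ctrl
print(ctrl.hand_in())"
```

```text
the job is handed in; nothing more can be done
None
```

The tray is fully home with its visible jars upright, the hatch was lifted to about 1.0 rad and eased back to about 0.70 rad, held at rest in the gripper, and the job is handed in (no verdict was returned).

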